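# Post a used culture dish through the spring flap of a discard box

### The job

The used culture dish on the steel shelf of the yellow discard box is contaminated and must go into the box without being picked up. With one finger push the box's spring flap down and keep it open, and while it is open push the dish along the shelf with the other finger until it drops through the mouth; then draw back so that the flap closes over it. Never lift the dish, and leave everything else on the worktop where it stands.

Things in the scene. Friction and masses are not known exactly. Their poses are not given: they have to be found in the camera images.
- discard_box: yellow discard box with red lid rim, fixed. Origin on the worktop under the near edge of its mouth, mid width; x points from its shelf into the box (the way the dish is pushed), z up. Box x 0 to 150, y -60 to 60, rim top 150 mm high (the highest part). Mouth in the top: x 2 to 110, y -46 to 46 mm, covered by the flap; hollow down to a floor 12 mm above the worktop
- mouth_edge (a point): near edge of the mouth, where the shelf ends: on the shelf's top, mid width, 140 mm above the worktop. The steel shelf sticks out of the box on its near side, box x -95 to 0, top 140 mm high, 4 mm thick; upturned edges at its sides (inner faces y = -40 and 40, tops 150 mm high) guide the dish
- flap (a joint): angle of the grey flap (88 mm wide, black edge and ribs), rad: 0 closed and level, grows to 1.3 as the edge next to the shelf is pushed down. Hinge along its far side: box x 112, 146 mm above the worktop. A spring closes it: about 2 N at the free edge start to open it, torque 0.17 N m closed to 0.35 open. Closed, its edge stands 10 mm above the shelf and bars the dish's way
- flap_edge (a point): middle of the top of the flap's free edge; closed, it lies at box x = 3 mm, 150 mm above the worktop
- culture_dish: the used culture dish: clear round covered dish, 62 mm across, 16 mm high, 18 to 33 g, lying on the shelf over the finger slot, its rim 5 to 13 mm short of the mouth's edge. Origin at the centre of its underside, z up
- spare_dish: a clean dish of the same make lying on the worktop to the left of the box; leave it. Origin at the centre of its underside
- green_jar: glass jar with green lid, 65 mm across, 85 mm high, on the worktop to the right of the box; leave it. Origin at the centre of its underside
- beaker: clear beaker, 72 mm across, 97 mm high, on the worktop far to the right; leave it. Origin at the centre of its underside
- slot (a point): finger slot cut right through the shelf, 34 mm wide (box y -17 to 17), from the shelf's open front end (box x -95) to x -8 mm; this point: box x -75, y 0, on the shelf's top. A finger reaches down through it behind the dish and pushes the dish with its side; below, air between struts at y = -37 and 37, down to the worktop
Mind the look-alikes: they are no part of the job. What is shaped like the culture_dish but blue, pink or red is not meant.

How it is judged:
On the way, in this order (a step that is already met when the one before it is completed fails the run):
1. the flap is held well open by a finger while the dish still lies on the shelf (value of joint flap above 0.25 rad and contact force between the fingers and flap above 0.3 N and x of culture_dish in the frame of discard_box below -0.005 m and z of culture_dish in the frame of discard_box above 0.135 m), for 0.2 s.
2. the dish has dropped through the mouth while a finger still holds the flap open (z of culture_dish in the frame of discard_box below 0.1 m and x of culture_dish in the frame of discard_box above 0 m and value of joint flap above 0.25 rad and contact force between the fingers and flap above 0.3 N), for 0.05 s.
At the end, for the whole second after the job is handed in: The dish lies at rest inside the box (its origin within the box's walls and less than 100 mm above the worktop), the flap has closed to less than 0.06 rad, and the spare dish, the jar and the beaker are within 30 mm of where they stood (x of culture_dish in the frame of discard_box between 0 and 0.15 m and y of culture_dish in the frame of discard_box between -0.06 and 0.06 m and z of culture_dish in the frame of discard_box below 0.1 m and linear speed of culture_dish below 0.05 m/s and value of joint flap below 0.06 rad and distance of each of spare_dish, green_jar, beaker from where it was at the start of the episode below 0.03 m); the robot touches nothing.
It fails at once if the dish is lifted more than 15 mm above the shelf (z of culture_dish in the frame of discard_box above 0.155 m).
It fails at once if a bystander is pushed more than 30 mm or knocked over (distance of any of spare_dish, green_jar, beaker from where it was at the start of the episode above 0.03 m or angle between any of green_jar, beaker's own z axis and vertical above 0.5 rad).
It also fails if it takes over 35 s, if anything falls off the work surface, if the arm or the gripper's body presses on something with over 40 N, if the wrist force passes 120 N, or if a joint passes its speed limit or range.

### The arm

A 6-joint arm with a two-finger parallel gripper is mounted at the origin on a cart in front of the work surface, level with it; the furniture and walls round the work are solid. World frame = base frame: x ahead of the robot, y to its left, z up, the work surface at z = 0. Lengths are in m, angles in rad, forces in N, time in s.
With the tool pointing down it reaches from about 0.375 to 0.75 m from the base axis. Payload 9 kg.
Tool frame: the origin (TCP) lies between the finger pads; the fingertips stand 14 mm ahead of it and the grasp point (between the pads) lies 5 mm behind it; z points along the fingers, y is the line along which they close (so a half turn about z gives the same grasp; the last joint's range is limited). The gripper opens to 85 mm and grips with 20 to 120 N. Pads are 22 mm wide; open, the fingers measure 114 mm over their backs; the gripper's body (76 mm by 85 mm) begins 54 mm behind the grasp point. The pads swing forward as they close: fully open they stand 13 mm farther back than shut.
Start: joints at [-1.412, 0.104, 0.097, 1.564, 0, 1.353], TCP at [0.221, -0.558, 0.245] pointing down, gripper open.
Joint ranges: [-2.99, 2.99], [-0.84, 1.86], [-1.1, 1.16], [-1.84, 2.11], [-1.51, 1.56], [-3.14, 3.14]. Speed limits (rad/s): [2.22, 2.22, 2.57, 3.14, 3.14, 3.14].

### API

Orientations are given as a unit quaternion [w, x, y, z].
In Python, from cell import env gives the robot as it stands.
- The arm moves only by the shell command python3 -m creep 'ROWS' [FORCE]. ROWS is a JSON object whose one key "commands" holds a list of rows, each a list of 3 entries, a list of its own where there are three numbers: the shift along the tool's x, y, z in units of 30 mm (1.0 is 30 mm), then the turn, a rotation vector about the tool's x, y, z in units of 6 degrees (1.0 is 6 degrees), then the finger opening in mm, from 0 to 85.4. A call has 1 to 12 rows; each row shifts and turns the commanded pose from where the row before left it, along the tool's axes as they then stand; what a row does not reach is not made up. A row lasts 1/12 s, in which the tool goes at most 41.7 mm and 7.16 degrees, less where a joint would pass 70% of its speed; a pose out of reach is approached as far as the arm can. A call is refused whole if a number of a shift passes 1 or a number of a turn 1, either way. A call with a gripper value outside its range is refused whole. The fingers move at their own pace and stop on an object; FORCE is the grip in N (left out, the last holds). Time passes only in rows, so rows that do not move let the fingers close. It gives the time, the measured TCP pose, the force, the opening and the grip force at its end, in the units of the state.
- env.observe(): the state, without advancing time (a new reading comes with each control period).
- env.camera(name): name is "side" or "top"; returns (picture, depth): 480x640x3 uint8, red, green, blue; 480x640 float32, m along the optical axis (not along the pixel's ray), 0 where there is no reading.
- env.camera_params(name): a dict with "camera_matrix" (3x3 intrinsics, pixels), "R" (3x3) and "t" (3): a world point X has camera coordinates R X + t. Camera axes: x right, y down, z forward; pixel columns grow to the right and rows downward; lengths in m; the calibration is good to about 2 mm. A picture is of the moment at which its call begins. camera_params takes no time and is no camera call.
- env.hand_in(): hands the job in; it is judged then, once.
The state is a dict: "clock": time; "joint_positions": joint angles; "qd": joint speeds; "effort": joint torques, N m; "tool_pos": TCP position; "tcp_rot": TCP orientation; "wrist_force": force on the tool from outside, world axes, zero at the start; "ft_torque": the same for the moment, N m; "finger_gap": finger opening in m; "finger_force": force on a finger pad.
Only numpy, scipy, OpenCV 4.12 (cv2) and the standard library are available. Lean on these libraries where they do the work, as an engineer would, in place of code of your own. Each camera call takes 0.05 s, during which the arm holds its last target. There are 200 camera calls.

## Working session

There is one attempt and no reset: what is moved stays moved. The work goes in short steps, Python scripts to look and compute and a shell command to move; the robot and the scene stay as the last step left them, time stands still between calls to the robot, and variables do not carry over. Pictures are saved under pics/ and viewed, at most 10 in all, crops included, and the job is handed in when it is done.

```bash
ls; mkdir -p pics; python3 - <<'E'
from cell import env
import cv2,numpy as np
for n in("top","side"):
    p,d=env.camera(n); cv2.imwrite(f"pics/{n}0.png",p[:,:,::-1]); np.savez(f"{n}0.npz",p=p,d=d)
    print(env.camera_params(n))
print(env.observe())
E
```

```text
pics
{'camera_matrix': array([[523.72068651,   0.        , 317.77150586],
       [  0.        , 523.72068651, 242.71953596],
       [  0.        ,   0.        ,   1.        ]]), 'R': array([[-0.00819945, -0.99993476,  0.00795209],
       [-0.99275634,  0.00718683, -0.11992998],
       [ 0.119865  , -0.00887785, -0.9927505 ]]), 't': array([-0.02088702,  0.53189122,  1.45801131])}
{'camera_matrix': array([[595.09681991,   0.        , 310.54186455],
       [  0.        , 595.09681991, 231.81640764],
       [  0.        ,   0.        ,   1.        ]]), 'R': array([[ 0.21504559,  0.97635198, -0.02218564],
       [ 0.60739913, -0.15150195, -0.7798163 ],
       [-0.76473635,  0.15422052, -0.62561517]]), 't': array([-0.07839486, -0.23631263,  1.94744785])}
{'clock': 0.1, 'joint_positions': array([-1.41170075e+00,  1.04668448e-01,  9.65687915e-02,  1.56391470e+00,
        3.69433479e-05,  1.35311153e+00]), 'qd': array([ 0.00019497,  0.00071221,  0.00182426,  0.00035192, -0.00126126,
       -0.00038614]), 'effort': array([ 4.43396522e-03, -5.58212936e+01,  5.04715955e+01,  1.33406388e-02,
       -4.04497687e-04, -8.94284859e-07]), 'tool_pos': array([ 0.2207394 , -0.5576193 ,  0.24459515]), 'tcp_rot': array([-6.08214265e-04,  9.82306809e-01,  1.87277764e-01,  3.63020983e-05]), 'wrist_force': array([0.10287984, 0.11454977, 0.20641985]), 'ft_torque': array([-0.01050416,  0.03677198,  0.00835373]), 'finger_force': 0.0, 'finger_gap': 0.0854019001084148}
```

View pics/top0.png

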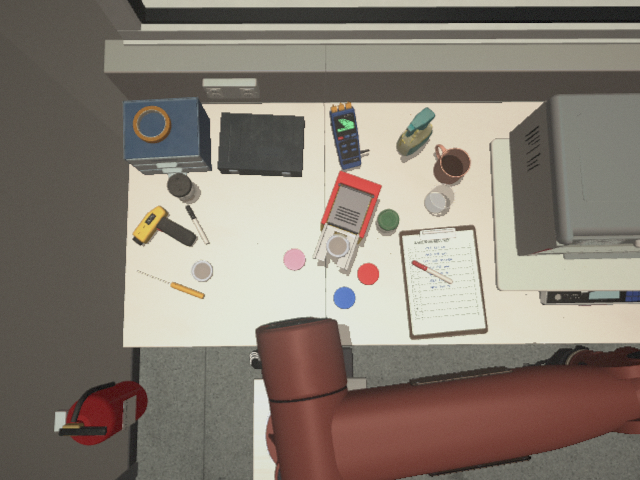

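View pics/side0.png

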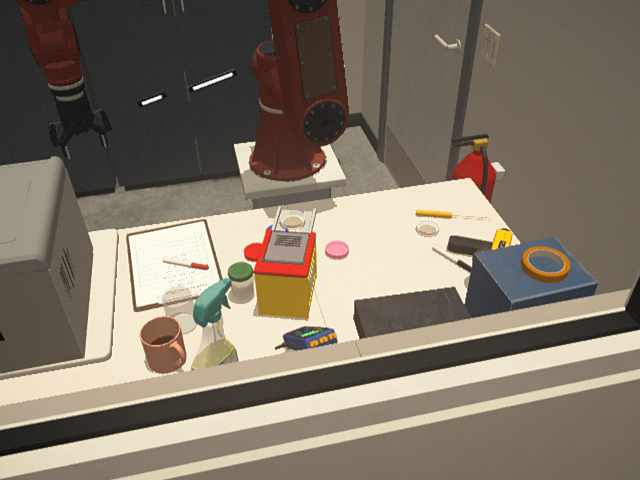

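The top view shows the box (rim about 322–380, 172–225), the shelf with the dish at (338,245), the jar at (388,220), the beaker at (437,202) and the spare dish at (202,271). In the side view the dish is at (292,221) and the flap at (288,247). Next I'll measure from enlarged crops.

```bash
cat > h.py <<'E'
import numpy as np,cv2
from cell import env
def cw(n,u,v,d):
    c=env.camera_params(n);K=c["camera_matrix"];u,v,d=map(np.asarray,(u,v,d))
    P=np.stack([(u-K[0,2])/K[0,0]*d,(v-K[1,2])/K[1,1]*d,d],-1)
    return (P-c["t"])@c["R"]
def proj(n,X):
    c=env.camera_params(n);q=(c["R"]@np.atleast_2d(X).T).T+c["t"];q=q@c["camera_matrix"].T
    return q[:,:2]/q[:,2:]
def onplane(n,u,v,z):  # intersect pixel rays with height z
    a=cw(n,u,v,np.ones(np.shape(u)));c=env.camera_params(n);o=-c["R"].T@c["t"]
    r=a-o;return o+r*((z-o[2])/r[...,2])[...,None]
E
python3 - <<'E'
from h import *
out=[]
for n,(u0,v0,u1,v1) in dict(top=(300,160,400,280),side=(245,200,335,320)).items():
    f=np.load(n+"0.npz");p,d=f["p"],f["d"]
    hsv=cv2.cvtColor(p,cv2.COLOR_RGB2HSV)
    m=((hsv[...,0]<6)|(hsv[...,0]>174))&(hsv[...,1]>150)&(hsv[...,2]>90)
    M=np.zeros_like(m);M[v0:v1,u0:u1]=m[v0:v1,u0:u1]
    v,u=np.nonzero(M);X=cw(n,u,v,d[v,u]);
    s=(X[:,2]>.14)&(X[:,2]<.16)&(d[v,u]>0);print(n,s.sum(),np.median(X[s,2]))
    pts=onplane(n,u[s],v[s],.15)[:,:2].astype(np.float32)
    r=cv2.minAreaRect(pts*1000);print(r,cv2.boxPoints(r))
    c=cv2.resize(p[v0:v1,u0:u1],None,fx=4.6,fy=4.6,interpolation=cv2.INTER_CUBIC)
    out.append(c)
    X=cw(n,*np.meshgrid(np.arange(u0,u1),np.arange(v0,v1)),d[v0:v1,u0:u1])
    z=X[...,2];s=(abs(z-.138)<.006)
    print("z hist",np.histogram(z[(z>.12)],bins=np.arange(.12,.17,.004)))
h=min(c.shape[0] for c in out)
cv2.imwrite("pics/crop.png",np.hstack([c[:h] for c in out])[:,:,::-1])
print(out[0].shape)
E
```

```text
top 809 0.14914778956237745
((620.0438842773438, -112.90689086914062), (115.95353698730469, 148.1597900390625), 69.50362396240234) [[ 530.3532   -141.27448 ]
 [ 669.1336   -193.15234 ]
 [ 709.73456   -84.53931 ]
 [ 570.95416   -32.661438]]
z hist (array([   0,    2,   15,   67,  266,  303,  810, 1383,  624,  165,   20,
          0]), array([0.12 , 0.124, 0.128, 0.132, 0.136, 0.14 , 0.144, 0.148, 0.152,
       0.156, 0.16 , 0.164, 0.168]))
side 1021 0.14955329026049002
((628.020263671875, -113.85127258300781), (119.95501708984375, 156.60325622558594), 69.73507690429688) [[ 533.79156  -142.99559 ]
 [ 680.70123  -197.23691 ]
 [ 722.24896   -84.706955]
 [ 575.3393    -30.465637]]
z hist (array([  76,   80,   85,   64,  165,  220,  451, 1672,  571,  130,    2,
          0]), array([0.12 , 0.124, 0.128, 0.132, 0.136, 0.14 , 0.144, 0.148, 0.152,
       0.156, 0.16 , 0.164, 0.168]))
(552, 460, 3)
```

View pics/crop.png

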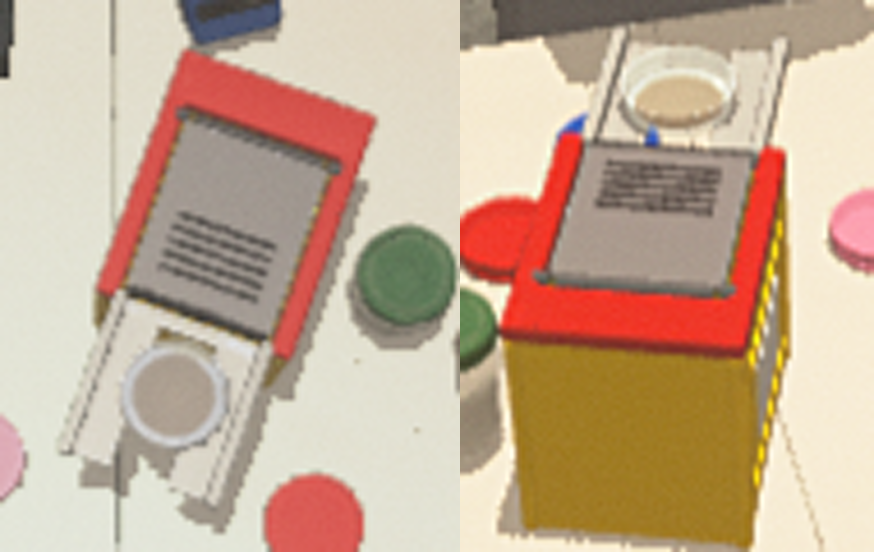

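The crop shows the flap closed, its free edge next to the shelf. The dish is at crop (175,393), i.e. top pixel (338,245.4), over the slot. I'll compute the dish in the box frame and the first moves.

```bash
cat >> h.py <<'E'
yaw=np.deg2rad(-20.4);O=np.array([.551,-.087])
R2=np.array([[np.cos(yaw),-np.sin(yaw)],[np.sin(yaw),np.cos(yaw)]])
def tobox(p):return ((np.atleast_2d(p)[:,:2]-O)@R2)*1000
def toworld(b):return (R2@(np.array(b)/1000))+O
def plan(b,z):  # rows-units in tool axes to reach box xy (mm), height z, vertical, tool y along +box x
    from scipy.spatial.transform import Rotation as R
    s=env.observe();q=s["tcp_rot"];Rc=R.from_quat([q[1],q[2],q[3],q[0]])
    ex=np.r_[R2[:,0],0];T=np.c_[np.cross(ex,[0,0,-1.]),ex,[0,0,-1.]]
    dr=(Rc.inv()*R.from_matrix(T)).as_rotvec(degrees=True)/6
    d=Rc.inv().apply(np.r_[toworld(b),z]-s["tool_pos"])/.03
    print("box",tobox(s["tool_pos"]).round(1),"z",s["tool_pos"][2].round(4),"shift cur-axes",d.round(3),"in final axes",(T.T@Rc.apply(d)).round(3),"turn",dr.round(2),"F",s["wrist_force"].round(1),"q",s["joint_positions"].round(2),s["finger_gap"].round(4),s["clock"])
E
python3 - <<'E'
from h import *
# outlines of dish (top: rim z .156; side: ellipse of rim)
print("dish top",tobox(onplane("top",338.0,245.4,.156)))
u=245+(679-460)/4.6; v=200+82/4.6
print("dish side",u,v,tobox(onplane("side",u,v,.156)))
# triangulated heights
def tri(a,b):
    P=[env.camera_params(n)["camera_matrix"]@np.c_[env.camera_params(n)["R"],env.camera_params(n)["t"]] for n in("top","side")]
    X=cv2.triangulatePoints(P[0],P[1],np.array(a,float),np.array(b,float));return (X[:3]/X[3]).ravel()
T=lambda x,y:(300+x/4.6,160+y/4.6); S=lambda x,y:(245+(x-460)/4.6,200+y/4.6)
for nm,a,b in (("dish rim ctr",T(175,393),S(679,82)),("edge L",T(130,291),S(756,153)),("edge R",T(267,338),S(582,147)),
  ("shelf tip L",T(65,452),S(785,42)),("shelf tip R",T(212,503),S(622,32))):
    X=tri(a,b);print(nm,X.round(4),tobox(X).round(1))
plan([-35,0],.245)
E
```

```text
dish top [[-42.69518634  -4.72405749]]
dish side 292.60869565217394 217.82608695652175 [[-38.28562695  -0.54378921]]
dish rim ctr [ 0.51   -0.0749  0.1525] [[-42.6  -2.9]]
edge L [ 0.5703 -0.0481  0.146 ] [[ 4.5 43.2]]
edge R [ 0.5419 -0.1309  0.144 ] [[  6.8 -44.3]]
shelf tip L [ 0.4779 -0.0111  0.1441] [[-95.   45.7]]
shelf tip R [ 0.4479 -0.0952  0.1446] [[-93.8 -43.6]]Traceback (most recent call last):
  File "<stdin>", line 14, in <module>
  File "h.py", line 23, in plan
    print("box",tobox(s["tool_pos"]).round(1),"z",s["tool_pos"][2].round(4),"shift cur-axes",d.round(3),"in final axes",(T.T@Rc.apply(d)).round(3),"turn",dr.round(2),"F",s["wrist_force"].round(1),"q",s["joint_positions"].round(2),s["finger_gap"].round(4),s["clock"])
                                                                                                                                                                                                                                      ^^^^^^^^^^^^^^^^^^^^^
AttributeError: 'float' object has no attribute 'round'
```

Triangulated points agree with the given geometry: shelf tips at x −95, edge at about 4, heights 144–146 mm and rim 152. So I plan the approach.

```bash
sed -i 's/s\["finger_gap"\].round(4)/s["finger_gap"]/' h.py; python3 - <<'E'
from h import *
plan([-36,0],.245)
E
```

```text
box [[-145.5 -556.2]] z 0.2446 shift cur-axes [ 1.5116e+01 -1.1339e+01  4.0000e-03] in final axes [ 1.8541e+01  3.6500e+00 -1.3000e-02] turn [-0.01 -0.01 -8.  ] F [0.1 0.1 0.2] q [-1.41  0.1   0.1   1.56  0.    1.35] 0.0854019001084148 0.1
```

```bash
python3 -m creep '{"commands":[[[0.94,-0.71,0],[0,0,0],85],[[0.94,-0.71,0],[0,0,0],85],[[0.94,-0.71,0],[0,0,0],85],[[0.94,-0.71,0],[0,0,0],85],[[0.94,-0.71,0],[0,0,0],85],[[0.94,-0.71,0],[0,0,0],85],[[0.94,-0.71,0],[0,0,0],85],[[0.94,-0.71,0],[0,0,0],85],[[0.94,-0.71,0],[0,0,0],85],[[0.94,-0.71,0],[0,0,0],85],[[0.94,-0.71,0],[0,0,0],85],[[0.94,-0.71,0],[0,0,0],85]]}'
python3 -m creep '{"commands":[[[0,0,0],[0,0,-1],85],[[0,0,0],[0,0,-1],85],[[0,0,0],[0,0,-1],85],[[0,0,0],[0,0,-1],85],[[0,0,0],[0,0,-1],85],[[0,0,0],[0,0,-1],85],[[0,0,0],[0,0,-1],85],[[0,0,0],[0,0,-1],85],[[0,0,0],[0,0,0],85.4]]}'
python3 - <<'E'
from h import *
plan([-36,0],.245)
E
```

```text
clock: 1.1
tool_pos: [0.4419, -0.194, 0.2451]
tcp_rot: [-0.0, 0.982, 0.187, -0.0]
wrist_force: [0.6, -1.4, 0.6]
finger_gap: 0.085
finger_force: 0.0
clock: 1.85
tool_pos: [0.4412, -0.1956, 0.245]
tcp_rot: [-0.0, 0.82, 0.573, -0.0]
wrist_force: [-0.4, 1.0, 0.4]
finger_gap: 0.0853
finger_force: 0.0
box [[ -65.  -140.1]] z 0.245 shift cur-axes [ 4.664e+00  9.880e-01 -1.000e-03] in final axes [ 4.669e+00  9.670e-01 -1.000e-03] turn [-0.01 -0.    0.04] F [-0.4  1.   0.4] q [-0.69 -0.25 -0.25  1.58 -0.    1.23] 0.0852650326985642 1.85
```

```bash
python3 -m creep '{"commands":[[[0.94,0.2,0],[0,0,0],85.4],[[0.93,0.2,0],[0,0,0],85.4],[[0.93,0.2,0],[0,0,0],85.4],[[0.93,0.2,0],[0,0,0],85.4],[[0.93,0.19,0],[0,0,0],85.4],[[0,0,0.9],[0,0,0],85.4],[[0,0,0.9],[0,0,0],85.4],[[0,0,0],[0,0,0],85.4],[[0,0,0],[0,0,0],85.4]]}'
python3 - <<'E'
from h import *
plan([-36,0],.19)
out=[]
for n,(u0,v0,u1,v1) in dict(top=(300,160,400,280),side=(245,150,335,270)).items():
    p,d=env.camera(n);out.append(cv2.resize(p[v0:v1,u0:u1],None,fx=4.2,fy=4.2,interpolation=cv2.INTER_CUBIC))
cv2.imwrite("pics/b.png",np.hstack(out)[:,:,::-1])
E
```

```text
clock: 2.6
tool_pos: [0.5169, -0.0746, 0.1903]
tcp_rot: [-0.001, 0.822, 0.57, -0.001]
wrist_force: [0.1, -0.1, 0.7]
finger_gap: 0.0855
finger_force: 0.0
box [[-36.2  -0.3]] z 0.1903 shift cur-axes [0.01  0.008 0.009] in final axes [0.01  0.008 0.009] turn [-0.03 -0.   -0.02] F [ 0.1 -0.1  0.7] q [-0.39 -0.13 -0.24  1.47 -0.    1.54] 0.08547094360794243 2.6
```

View pics/b.png

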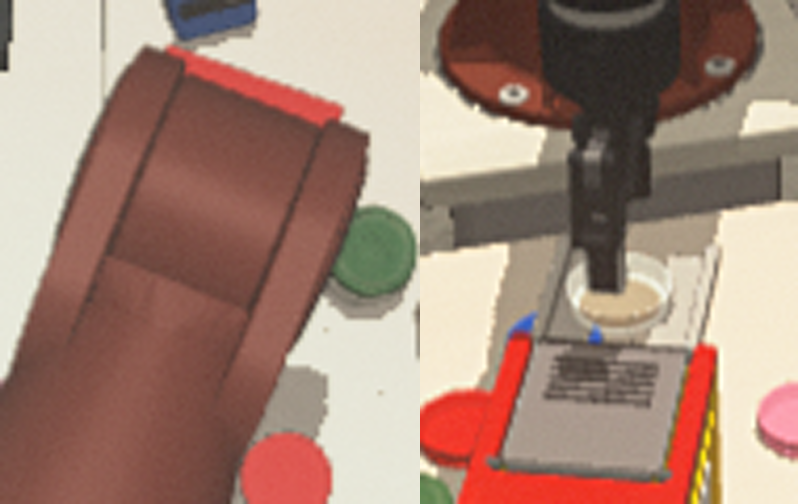

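The flap-side finger's tip shows in the side crop at (605,290), side pixel about (289,219). The jar stands untouched at its place. I'll check that against the assumed finger geometry.

```bash
python3 - <<'E'
from h import *
w=env.observe()["tool_pos"];b=tobox(w)[0]
for dx in(43,57):
  for z in(.176,.189):
    print(dx,z,[(proj("side",np.r_[toworld([b[0]+dx,y]),z])[0]-[245,150])*4.2+[420,0] for y in(-11,11)])
E
```

```text
43 0.176 [array([586.53056335, 305.57613398]), array([625.3534813 , 308.25159139])]
43 0.189 [array([585.37512287, 287.11578723]), array([624.42350956, 289.77119968])]
57 0.176 [array([582.18282294, 320.9786771 ]), array([621.29991088, 323.70486297])]
57 0.189 [array([580.99269045, 302.46474414]), array([620.33868613, 305.17092321])]
```

Lateral fit is within 1 mm, and the open fingertips stand about level with the TCP. So I descend to z ≈ 0.135 first and check the force.

```bash
python3 -m creep '{"commands":[[[0,0,0.4],[0,0,0],85.4],[[0,0,0.4],[0,0,0],85.4],[[0,0,0.4],[0,0,0],85.4],[[0,0,0.4],[0,0,0],85.4],[[0,0,0.23],[0,0,0],85.4],[[0,0,0],[0,0,0],85.4]]}'
python3 - <<'E'
from h import *
plan([-36,0],.11)
E
```

```text
clock: 3.2
tool_pos: [0.5171, -0.0748, 0.1342]
tcp_rot: [-0.001, 0.821, 0.571, -0.001]
wrist_force: [-0.5, 0.1, 0.6]
finger_gap: 0.0855
finger_force: 0.7
box [[-36.   -0.4]] z 0.1342 shift cur-axes [0.013 0.004 0.808] in final axes [0.013 0.002 0.808] turn [-0.02  0.   -0.  ] F [-0.5  0.1  0.6] q [-0.39 -0.12 -0.33  1.37 -0.    1.53] 0.08545507016803229 3.2
```

```bash
python3 -m creep '{"commands":[[[0,0,0.3],[0,0,0],85.4],[[0,0,0.3],[0,0,0],85.4],[[0,0,0.2],[0,0,0],85.4],[[0,0,0],[0,0,0],85.4],[[0,0,0],[0,0,0],85.4],[[0,0,0],[0,0,0],85.4],[[0,0,0],[0,0,0],85.4]]}'
python3 - <<'E'
from h import *
plan([-36,0],.11)
p,d=env.camera("side");cv2.imwrite("pics/c.png",cv2.resize(p[150:270,235:345],None,fx=5,fy=5,interpolation=cv2.INTER_CUBIC)[:,:,::-1])
E
```

```text
clock: 3.78
tool_pos: [0.5178, -0.075, 0.1125]
tcp_rot: [-0.0, 0.821, 0.571, -0.0]
wrist_force: [-0.9, 1.0, 1.1]
finger_gap: 0.0856
finger_force: 0.9
box [[-35.3  -0.3]] z 0.1125 shift cur-axes [ 0.01  -0.023  0.084] in final axes [ 0.01  -0.023  0.084] turn [-0.  0. -0.] F [-0.9  1.   1.1] q [-0.39 -0.11 -0.36  1.32 -0.    1.53] 0.08558303657475225 3.7833
```

View pics/c.png

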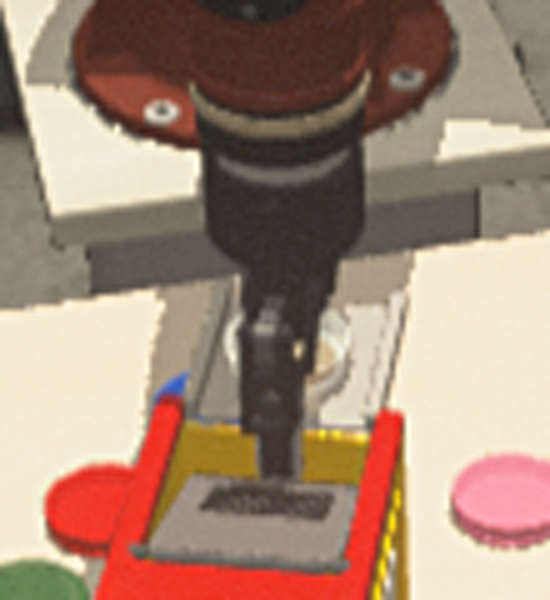

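The flap is held down by the finger at crop (280,475), and the dish still lies on the shelf. Now I push along +tool y.

```bash
python3 -m creep '{"commands":[[[0,0.12,0],[0,0,0],85.4],[[0,0.15,0],[0,0,0],85.4],[[0,0.15,0],[0,0,0],85.4],[[0,0.15,0],[0,0,0],85.4],[[0,0.15,0],[0,0,0],85.4],[[0,0.15,0],[0,0,0],85.4],[[0,0.15,0],[0,0,0],85.4],[[0,0.15,0],[0,0,0],85.4],[[0,0.15,0],[0,0,0],85.4],[[0,0.15,0],[0,0,0],85.4],[[0,0,0],[0,0,0],85.4]]}'
python3 - <<'E'
from h import *
plan([31,0],.11)
p,d=env.camera("side");cv2.imwrite("pics/d.png",cv2.resize(p[150:270,235:345],None,fx=5,fy=5,interpolation=cv2.INTER_CUBIC)[:,:,::-1])
E
```

```text
clock: 4.75
tool_pos: [0.56, -0.0907, 0.1123]
tcp_rot: [0.0, 0.821, 0.571, 0.0]
wrist_force: [-3.2, 0.7, 2.5]
finger_gap: 0.0853
finger_force: 1.8
box [[ 9.7 -0.4]] z 0.1123 shift cur-axes [0.013 0.71  0.077] in final axes [0.013 0.71  0.076] turn [ 0. -0. -0.] F [-3.2  0.7  2.5] q [-0.39  0.02 -0.23  1.32  0.    1.54] 0.08531952647490752 4.75
```

View pics/d.png

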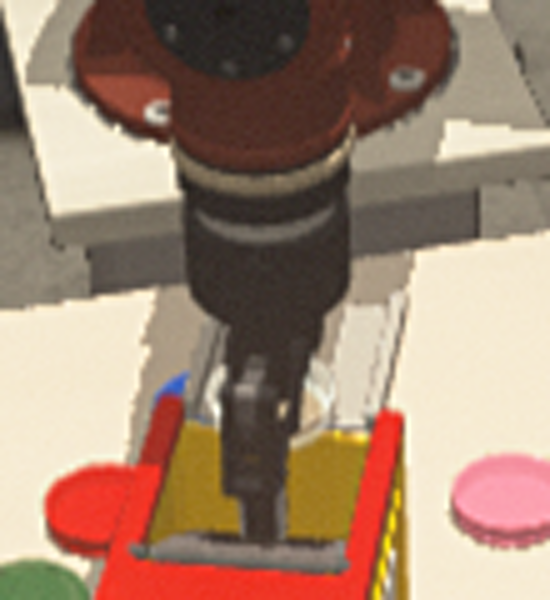

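The flap is wide open, and the dish's front rim overhangs the mouth's edge (crop 310,430). I continue the push.

```bash
python3 -m creep '{"commands":[[[0,0.12,0],[0,0,0],85.4],[[0,0.12,0],[0,0,0],85.4],[[0,0.12,0],[0,0,0],85.4],[[0,0.12,0],[0,0,0],85.4],[[0,0.12,0],[0,0,0],85.4],[[0,0,0],[0,0,0],85.4],[[0,0,0],[0,0,0],85.4],[[0,0,0],[0,0,0],85.4]]}'
python3 - <<'E'
from h import *
plan([31,0],.11)
p,d=env.camera("side");cv2.imwrite("pics/e.png",cv2.resize(p[150:270,235:345],None,fx=5,fy=5,interpolation=cv2.INTER_CUBIC)[:,:,::-1])
E
```

```text
clock: 5.47
tool_pos: [0.5758, -0.0965, 0.1121]
tcp_rot: [-0.0, 0.821, 0.571, -0.0]
wrist_force: [-6.0, 1.8, 2.1]
finger_gap: 0.085
finger_force: 2.7
box [[26.5 -0.3]] z 0.1121 shift cur-axes [0.01  0.149 0.07 ] in final axes [0.01  0.149 0.07 ] turn [-0.01  0.   -0.  ] F [-6.   1.8  2.1] q [-0.39  0.07 -0.18  1.32 -0.    1.54] 0.0849692382865054 5.4667
```

View pics/e.png

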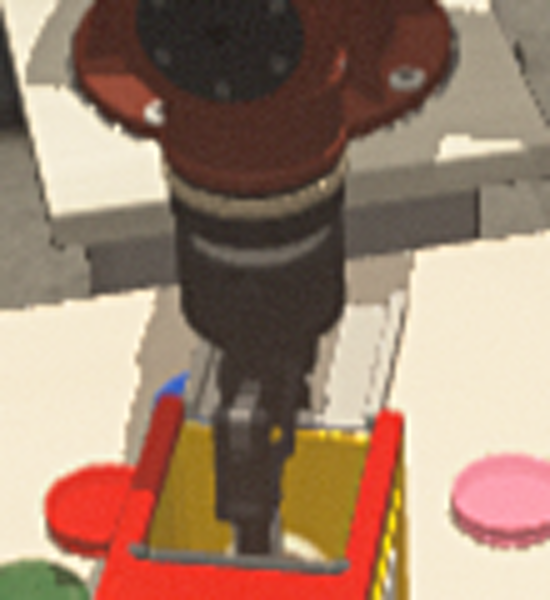

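The dish has dropped into the box (seen at crop 310,550, deep behind the finger), with the flap still held. Now I draw back straight up.

```bash
python3 -m creep '{"commands":[[[0,0,0],[0,0,0],85.4],[[0,0,-0.2],[0,0,0],85.4],[[0,0,-0.3],[0,0,0],85.4],[[0,0,-0.3],[0,0,0],85.4],[[0,0,-0.3],[0,0,0],85.4],[[0,0,-0.4],[0,0,0],85.4],[[0,0,-0.5],[0,0,0],85.4],[[0,0,-0.6],[0,0,0],85.4],[[0,0,-0.7],[0,0,0],85.4],[[0,0,-0.8],[0,0,0],85.4],[[0,0,-0.5],[0,0,0],85.4],[[0,0,0],[0,0,0],85.4]]}'
python3 - <<'E'
from h import *
plan([31,0],.22)
p,d=env.camera("side");a=p[150:300,235:345]
cv2.imwrite("pics/f.png",cv2.resize(a,None,fx=4,fy=4,interpolation=cv2.INTER_CUBIC)[:,:,::-1])
E
```

```text
clock: 6.52
tool_pos: [0.5781, -0.0975, 0.2552]
tcp_rot: [0.003, 0.821, 0.571, 0.002]
wrist_force: [0.3, -0.3, 0.4]
finger_gap: 0.0854
finger_force: 0.0
box [[29.  -0.4]] z 0.2552 shift cur-axes [0.015 0.057 1.173] in final axes [0.015 0.065 1.173] turn [ 0.07  0.   -0.  ] F [ 0.3 -0.3  0.4] q [-0.39  0.05  0.06  1.57 -0.    1.54] 0.0854383292500204 6.5167
```

View pics/f.png

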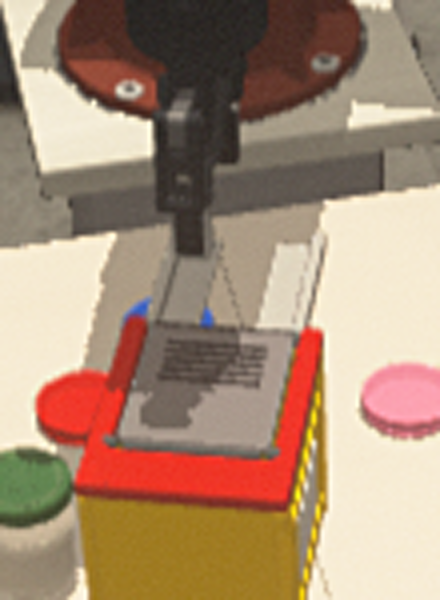

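The flap is closed and level, the shelf is empty, and the arm is clear of everything, with the jar in place. I hand the job in.

```bash
python3 -m creep '{"commands":[[[0,0,0],[0,0,0],85.4],[[0,0,0],[0,0,0],85.4],[[0,0,0],[0,0,0],85.4],[[0,0,0],[0,0,0],85.4]]}'; python3 -c "
from cell import env
print(env.hand_in())"
```

```text
clock: 6.9
tool_pos: [0.5759, -0.0966, 0.2494]
tcp_rot: [-0.001, 0.821, 0.571, -0.0]
wrist_force: [-0.4, -0.6, -0.1]
finger_gap: 0.0855
finger_force: 0.0
the job is handed in; nothing more can be done
None
```

I pushed the dish along the shelf into the discard box while one finger held the flap open; the last picture shows the flap closed over it and the arm clear, and I handed the job in at about 6.9 s (no verdict was returned).

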